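# Swap bench supplies into the holders that fit

## Task

The bottle, the jar and the blue cap each stand in the wrong one of the three round holders. Put each into the holder made for its size, so that it stands upright and flat on the recess floor inside the rim: bottle in the largest, jar in the middle one, cap in the smallest. The dark tray is free for setting one aside meanwhile; do not tip the bottle over, and leave the wire spool and the tape roll where they are.

Things in the scene. Friction and masses are not known exactly. Their poses are not given: they have to be found in the camera images.
- bottle: loose white round bottle with blue neck, 62 mm across, 116 mm tall with its neck (straight lower body; grip the body across any diameter about 65 mm above its foot), about 0.12 kg. Origin: centre of its underside, z up. At the start it stands on top of the rim of the smallest holder, whose dark flange shows round its foot (underside 7 mm above the bench).
- jar: loose small round jar with green screw lid, 42 mm across, 27 mm tall, about 0.05 kg. Origin: centre of its underside, z up. At the start it stands in the recess of the largest holder (underside 2 mm above the bench).
- cap: loose round blue bottle cap, 30 mm across, 14 mm tall, about 0.02 kg, closed side up. Origin: centre of its underside, z up. At the start it stands in the recess of the middle holder (underside 2 mm above the bench). Gripped with the fingertips just above the 7 mm rim, it is held by its upper 8 mm.
- small_nest: smallest of three round aluminium holders fixed to the bench: a ring 54 mm across with a flat round recess 46 mm wide, on a dark flange 82 mm across and 1.5 mm high. Origin: centre of its underside, on the bench (z = 0); z up. Recess floor 2 mm and rim top 7 mm above the bench. The cap belongs here.
- middle_nest: middle-sized of three round aluminium holders fixed to the bench: a ring 68 mm across with a flat round recess 60 mm wide, on a dark flange 96 mm across and 1.5 mm high. Origin: centre of its underside, on the bench (z = 0); z up. Recess floor 2 mm and rim top 7 mm above the bench. The jar belongs here.
- large_nest: largest of three round aluminium holders fixed to the bench: a ring 90 mm across with a flat round recess 82 mm wide, on a dark flange 118 mm across and 1.5 mm high. Origin: centre of its underside, on the bench (z = 0); z up. Recess floor 2 mm and rim top 7 mm above the bench. The bottle belongs here.
- spare_tray: dark grey flat tray lying face down, fixed, a plain slab 134 x 101 mm (x by y), 18 mm high, with a flat top; empty: the free spot. Origin: centre of its underside on the bench; its top is at z = 0.018.
- wire_spool: loose spool of solder wire, 54 mm across, 27 mm tall, a bystander to be left where it is. Origin: centre of its underside, on the bench.
- tape_ring: loose roll of tan tape, 100 mm across, 25 mm tall, left of the holders, a bystander to be left where it is (a fixed narrow sign, 0.54 m tall, stands at the back edge near x 0.69, y 0.06: keep the arm clear of it). Origin: centre of its underside, on the bench.
Mind the look-alikes: they are no part of the job. Leave any orange or yellow look-alike of the jar alone.

How it is judged:
At the end, for the whole second after the job is handed in: The cap in the smallest holder, the jar in the middle one and the bottle in the largest: each inside the rim (within about 10 mm of the holder's centre), down on the recess floor (within 2.5 mm), upright (within 4 degrees), released and at rest (horizontal distance between cap and small_nest below 0.0105 m and z of cap in the frame of small_nest below 0.0045 m and angle between each of cap, jar, bottle's own z axis and vertical below 0.07 rad and linear speed of each of cap, jar, bottle below 0.02 m/s and horizontal distance between jar and middle_nest below 0.0115 m and z of jar in the frame of middle_nest below 0.0045 m and horizontal distance between bottle and large_nest below 0.0125 m and z of bottle in the frame of large_nest below 0.0045 m); the robot touches nothing.
It fails at once if the bottle is tipped over (angle between bottle's own z axis and vertical above 0.7 rad).
It fails at once if the wire spool is moved from its place (distance of wire_spool from where it was at the start of the episode above 0.02 m).
It fails at once if the tape roll is moved from its place (distance of tape_ring from where it was at the start of the episode above 0.02 m).
It also fails if it takes over 93 s, if anything falls off the work surface, if the arm or the gripper's body presses on something with over 40 N, if the wrist force passes 120 N, or if a joint passes its speed limit or range.

## Robot

A 7-joint arm with a two-finger parallel gripper is mounted at the origin on a cart in front of the work surface, level with it; the furniture and walls round the work are solid. World frame = base frame: x ahead of the robot, y to its left, z up, the work surface at z = 0. Lengths are in m, angles in rad, forces in N, time in s.
With the tool pointing down it reaches from about 0.4 to 0.925 m from the base axis. Payload 4.1 kg.
Tool frame: the origin (TCP) lies midway between the tips of the shut fingers; the grasp point (between the pads) lies 19 mm behind it (bot.pinch_z is the z of the grasp point in the tool frame, in m); z points along the fingers, y is the line along which they close (so a half turn about z gives the same grasp; the last joint's range is limited). The gripper opens to 85 mm and grips with 20 to 120 N. Pads are 22 mm wide; open, the fingers measure 114 mm over their backs; the gripper's body (76 mm by 85 mm) begins 54 mm behind the grasp point. The pads swing forward as they close: fully open they stand 13 mm farther back than shut.
Start: joints at [-1.318, 0.398, 0.045, 1.537, -0.019, 1.207, -0.051], TCP at [0.224, 0.61, 0.231] pointing down, gripper open.
Joint ranges: [-2.82, 2.82], [-0.49, 2.23], [-1.37, 1.46], [0, 2.46], [-1.36, 4.5], [0.23, 2], [-2.94, 2.94]. Speed limits (rad/s): [2.57, 2.57, 3.14, 3.14, 3.14, 3.14, 3.14].

## Interface

Orientations are given as a unit quaternion [w, x, y, z].
In Python, from station import bot gives the robot as it stands.
- The arm moves only by the tool step_arm, never from a script. Its argument "motion" is a list that holds one entry, the list of rows, each a list of 6 numbers: the shift along the tool's x, y, z each as a share of 50 cm, from -1 to 1, then the turn, a rotation vector about the tool's x, y, z each as a share of 2 rad, from -1 to 1. In form: [[[x, y, z, ax, ay, az], ...]]. A call has 1 to 20 rows; each row is the pose to reach, as a shift and turn from the pose commanded when the call began, along the tool's axes at that moment; what a row does not reach only later rows make up. A row lasts 1/12 s, in which the tool goes at most 41.7 mm and 7.16 degrees, less where a joint would pass 70% of its speed; a pose out of reach is approached as far as the arm can. A call with a number of a shift or a turn outside -1 to 1 is refused whole. A call with a gripper value outside its range is refused whole. "fingers" is the finger opening in mm, from 0 to 85.4, set as the call begins (left out, the last holds). The fingers move at their own pace and stop on an object; "squeeze" is the grip in N (left out, the last holds). Time passes only in rows, so rows that repeat a pose let the fingers close. It gives the time, the measured TCP pose, the force, the opening and the grip force at its end, in the units of the state.
- bot.get_state(): the state, without advancing time (a new reading comes with each control period).
- bot.get_image(name): name is "scene" or "top" or "wrist"; returns a dict with "frame" (400x640x3 uint8, red, green, blue), "z_map" (400x640 float32, m along the optical axis (not along the pixel's ray), 0 where there is no reading), "K" (3x3 intrinsics, pixels), "dist" ([k1, k2, p1, p2, k3] as OpenCV has them; the pictures are not rectified), "world_to_cam" (4x4, takes a point from world to camera coordinates); the wrist camera has in their place "mount" (4x4, takes a point from camera to tool coordinates, whose origin is the TCP and whose axes are the flange's). Camera axes: x right, y up, looking along -z (the intrinsics and any distortion apply to the point x, -y, -z); pixel columns grow to the right and rows downward; lengths in m; the calibration is good to about 2 mm. A picture is of the moment at which its call begins: read the wrist's pose just before it.
- bot.job_done(): hands the job in; it is judged then, once.
Trained networks look in a picture, given as the dict that the camera call returned (one of the last four; its "shot" number tells which), for a name from the list of things; names that differ only in an ending like _2 or _b are one class to them, and where a whole thing is asked for, a point or a joint stands for the part that bears it (a point fixed in the world has none). Each returns a list of dicts, best first, with "conf" (0 to 1); they miss things now and then, are a little off and sometimes report something else, mostly with a low value. They report only what shows in the picture. A call takes as long as a camera call. They do not tell look-alikes from the thing itself.
- bot.boxes_of(picture, target): "box" ([centre column, centre row, width, height] in pixels, round what is visible of it).
The state is a dict: "t": time; "q": joint angles; "dq": joint speeds; "joint_torque": joint torques, N m; "tcp_pos": TCP position; "tcp_rot": TCP orientation; "contact_force": force on the tool from outside, world axes, zero at the start; "torque": the same for the moment, N m; "gripper_width": finger opening in m; "grip_force": force on a finger pad.
Only numpy, scipy, OpenCV 4.12 (cv2) and the standard library are available. Lean on these libraries where they do the work, as an engineer would, in place of code of your own. Each camera call takes 0.05 s, during which the arm holds its last target. There are 200 camera calls.

## Working session

There is one attempt and no reset: what is moved stays moved. The work goes in short steps, Python scripts to look and compute and a tool call to move; the robot and the scene stay as the last step left them, time stands still between calls to the robot, and variables do not carry over. Pictures are saved under pics/ and viewed, at most 14 in all, crops included, and the job is handed in when it is done.

Besides the shell and the picture viewer there is one more tool, called as name(argument=value, ...), one argument or row to a line, values as JSON. step_arm: Moves the arm, as the interface text tells. Its arguments: {"type":"object","properties":{"motion":{"type":"array"},"fingers":{"type":"number"},"squeeze":{"type":"number"}},"required":["motion"]}

```bash
mkdir -p pics; ls; cat > h.py <<'E'
from station import bot
import numpy as np, cv2
from scipy.spatial.transform import Rotation as R
def save(p,n): cv2.imwrite('pics/'+n,p['frame'][:,:,::-1])
def c2w(p,s=None):
    if 'world_to_cam' in p: return np.linalg.inv(np.array(p['world_to_cam']))
    T=np.eye(4); w,x,y,z=s['tcp_rot']; T[:3,:3]=R.from_quat([x,y,z,w]).as_matrix(); T[:3,3]=s['tcp_pos']
    return T@np.array(p['mount'])
def ray(p,uv,s=None):
    uv=np.array(uv,float).reshape(-1,1,2)
    n=cv2.undistortPoints(uv,np.array(p['K']),np.array(p['dist'])).reshape(-1,2)
    d=np.c_[n[:,0],-n[:,1],-np.ones(len(n))]
    T=c2w(p,s); return T[:3,3],d@T[:3,:3].T
def at_z(p,uv,z,s=None):
    o,d=ray(p,uv,s); return o+d*((z-o[2])/d[:,2])[:,None]
def cloud(p,s=None):
    h,w=p['z_map'].shape; u,v=np.meshgrid(np.arange(w),np.arange(h))
    o,d=ray(p,np.stack([u,v],-1).reshape(-1,2),s)
    P=o+d*p['z_map'].reshape(-1,1); P[p['z_map'].ravel()<=0]=np.nan
    return P.reshape(h,w,3)
E
python3 - <<'E'
from h import *
s=bot.get_state(); print(s)
for n in ['top','scene']:
    p=bot.get_image(n); save(p,n+'0.png'); P=cloud(p)
    print(n,c2w(p)[:3,3].round(3))
    for t in ['bottle','jar','cap','small_nest','middle_nest','large_nest','spare_tray','wire_spool','tape_ring']:
        for b in bot.boxes_of(p,t)[:3]:
            u,v,w,h=b['box']; print(t,round(b['conf'],2),np.round(b['box'],1),P[int(min(v,399)),int(min(u,639))].round(3))
E
```

```text
pics
{'t': 0.0, 'q': array([-1.31800432,  0.39919297,  0.04501196,  1.53790933, -0.01869271,
        1.20690207, -0.05067358]), 'dq': array([-0.00041529, -0.00148279, -0.00035714, -0.00066565,  0.00048558,
        0.00247195,  0.00122211]), 'joint_torque': array([ 2.42741880e-04, -4.75139701e+01,  1.36487916e+00, -2.54210132e+01,
        1.16963862e-02,  9.62137186e-03,  1.59712734e-06]), 'tcp_pos': array([0.22372368, 0.60959167, 0.23024936]), 'tcp_rot': array([-1.06978341e-04,  1.74911144e-01,  9.84583720e-01, -9.89548832e-04]), 'contact_force': array([-1.25360744,  0.97201063,  0.13873327]), 'torque': array([ 0.01122841,  0.00625345, -0.01422797]), 'grip_force': 0.0, 'gripper_width': 0.08530110259894878}
top [ 0.463 -0.133  1.075]
bottle 0.6 [409.6 171.2  34.5  25.6] [ 0.588 -0.335  0.093]
jar 0.76 [353.  231.2  18.4  12.7] [ 0.442 -0.211  0.03 ]
jar 0.7 [415.4 231.2  18.3  15. ] [ 0.446 -0.366  0.027]
jar 0.49 [443.4 242.7  20.3  16.6] [ 0.42  -0.436  0.028]
cap 0.51 [273.7 229.5  10.4  13.8] [ 0.443 -0.009  0.019]
small_nest 0.6 [397.5 174.7   9.8  25.2] [ 0.586 -0.315  0.048]
mi
[... 452 characters left out ...]
] [ 0.576 -0.363  0.088]
jar 0.94 [336.  302.4  15.4  21.7] [ 0.447 -0.374  0.027]
jar 0.93 [301.  242.4  20.   20. ] [ 0.437 -0.215  0.027]
jar 0.58 [338.2 343.3  22.   31.4] [ 0.416 -0.45   0.032]
cap 0.65 [302.4 241.9  18.6  20.1] [ 0.44  -0.216  0.03 ]
cap 0.49 [276.4 184.9  15.5  10.9] [ 0.448 -0.02   0.017]
small_nest 0.89 [394.2 278.4  39.6  29.8] [ 0.576 -0.371  0.029]
middle_nest 0.78 [274.9 183.8  37.9  28.8] [ 0.445 -0.015  0.017]
large_nest 0.67 [301.1 245.2  49.   43.3] [ 0.434 -0.225  0.031]
spare_tray 0.73 [341.5 195.9  65.2  35.9] [ 0.579 -0.117  0.019]
wire_spool 0.88 [384.2 222.3  21.9  24.8] [ 0.629 -0.235  0.028]
tape_ring 0.6 [263.1 131.8  37.3  30. ] [0.488 0.207 0.001]
```

```bash
python3 - <<'E'
import cv2
for n,c in [('top0',(slice(110,290),slice(150,480))),('scene0',(slice(100,390),slice(200,480)))]:
    i=cv2.imread(f'pics/{n}.png')[c]; f=min(800/i.shape[1],600/i.shape[0]); i=cv2.resize(i,None,fx=f,fy=f,interpolation=cv2.INTER_CUBIC)
    cv2.imwrite(f'pics/{n}c.png',i); print(i.shape)
E
```

```text
(436, 800, 3)
(600, 579, 3)
```

View pics/top0c.png

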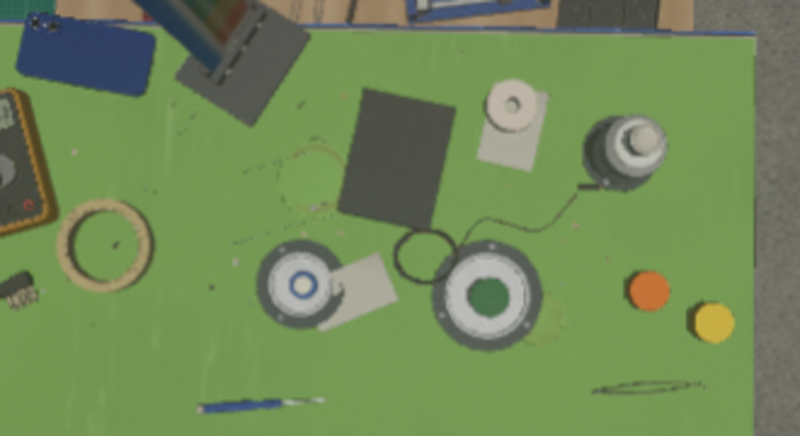

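View pics/scene0c.png

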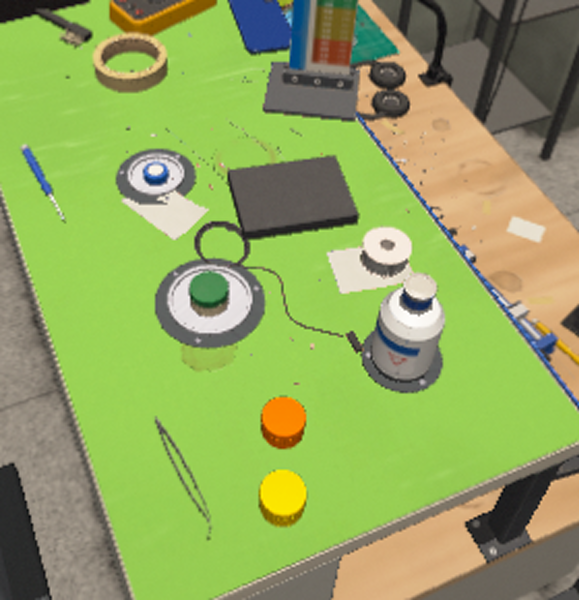

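The pictures show the cap in the middle holder (top crop 302,284), the green jar in the large holder (488,295), the bottle on the small holder (625,150), the tray at (398,160), the spool at (512,105) and the tape at (104,245). The orange and yellow look-alikes are at lower right. Next I measure these by colour and circle fits.

```bash
cat > seg.py <<'E'
from h import *
def fit(P):
    A=np.c_[2*P[:,:2],np.ones(len(P))]; b=(P[:,:2]**2).sum(1)
    c=np.linalg.lstsq(A,b,rcond=None)[0]; return c[0],c[1],np.sqrt(c[2]+c[0]**2+c[1]**2)
def rob(P,n=6):
    for _ in range(n):
        x,y,r=fit(P); e=abs(np.hypot(P[:,0]-x,P[:,1]-y)-r); k=e<=max(np.percentile(e,85),.0005); P=P[k] if k.sum()>15 else P
    return np.round([x,y,r],4),len(P)
def blob(p,mask,near,z,s=None,rad=.07):
    """circle of the colour blob's outline, laid on height z near a place"""
    cs=cv2.findContours(mask.astype(np.uint8),cv2.RETR_EXTERNAL,cv2.CHAIN_APPROX_NONE)[0]
    best=None
    for c in cs:
        if len(c)<15: continue
        W=at_z(p,c.reshape(-1,2),z,s)
        if np.hypot(*(W[:,:2].mean(0)-near))<rad and (best is None or cv2.contourArea(c)>best[0]): best=(cv2.contourArea(c),W)
    return None if best is None else rob(best[1])
def masks(p):
    h=cv2.cvtColor(p['frame'],cv2.COLOR_RGB2HSV).astype(int); H,S,V=h[...,0],h[...,1],h[...,2]
    return dict(lid=(H>62)&(H<100)&(S>80)&(V<150),blue=(H>100)&(H<128)&(S>90),dark=(S<70)&(V<110),bright=(S<50)&(V>125),ng=~((H>35)&(H<60)&(S>90)))
E
python3 - <<'E'
from seg import *
near=dict(jar=(.442,-.21),cap=(.445,-.012),small=(.585,-.345),mid=(.445,-.012),large=(.442,-.21),tray=(.58,-.11))
for n in ['top','scene']:
    p=bot.get_image(n); m=masks(p); print(n)
    print('jar',blob(p,m['lid'],near['jar'],.029))
    print('cap',blob(p,m['blue'],near['cap'],.016))
    for k in ['small','mid','large']:
        print(k,'flange',blob(p,m['ng'],near[k],.0015),'ring',blob(p,m['bright'],near[k],.007))
    P=cloud(p); z=P[...,2]
    for k,a,b in [('jar',.015,.04),('cap',.010,.03),('small',.03,.15),('tray',.010,.03)]:
        k2=(np.hypot(P[...,0]-near[k][0],P[...,1]-near[k][1])<(.1 if k=='tray' else .05))&(z>a)&(z<b)
        q=P[k2]; print(k,'cloud',len(q),np.median(q,0).round(4),q.min(0).round(3),q.max(0).round(3)) if len(q) else 0
E
```

```text
top
jar None
cap (array([ 0.4478, -0.0129,  0.0116]), 16)
small flange None ring (array([ 0.6026, -0.3621,  0.0299]), 30)
mid flange None ring (array([ 0.4625, -0.0359,  0.0588]), 58)
large flange None ring (array([ 0.4402, -0.2067,  0.044 ]), 42)
jar cloud 210 [ 0.4379 -0.2071  0.0286] [ 0.42  -0.226  0.023] [ 0.457 -0.188  0.034]
cap cloud 110 [ 0.4466 -0.0115  0.016 ] [ 0.424 -0.039  0.01 ] [0.478 0.023 0.02 ]
small cloud 621 [ 0.5873 -0.3368  0.0879] [ 0.561 -0.376  0.03 ] [ 0.624 -0.314  0.126]
tray cloud 2049 [ 0.5798 -0.1068  0.0177] [ 0.483 -0.168  0.01 ] [ 0.654 -0.047  0.023]
scene
jar (array([ 0.4385, -0.2097,  0.0203]), 22)
cap (array([ 0.4466, -0.0171,  0.0155]), 17)
small flange None ring None
mid flange (array([ 0.4592, -0.0236,  0.0622]), 44) ring (array([ 0.4589, -0.0365,  0.0587]), 55)
large flange None ring (array([ 0.4413, -0.2047,  0.0443]), 51)
jar cloud 297 [ 0.4383 -0.2124  0.0296] [ 0.419 -0.229  0.015] [ 0.46  -0.188  0.034]
cap cloud 102 [ 0.4474 -0.0162  0.0165] [ 0.433 -0.043  0.01 ] [0.478 0.001 0.021]
small cloud 1185 [ 0.5825 -0.3583  0.0848] [ 0.562 -0.377  0.03 ] [ 0.622 -0.317  0.126]
tray cloud 1795 [ 0.5788 -0.1138  0.0187] [ 0.483 -0.17   0.01 ] [ 0.657 -0.047  0.024]
```

step_arm(
  motion=[
    [[-0.728,-0.5,-0.04,0,0,0.611],[-0.728,-0.5,-0.04,0,0,0.611],[-0.728,-0.5,-0.04,0,0,0.611],[-0.728,-0.5,-0.04,0,0,0.611],[-0.728,-0.5,-0.04,0,0,0.611],[-0.728,-0.5,-0.04,0,0,0.611],[-0.728,-0.5,-0.04,0,0,0.611],[-0.728,-0.5,-0.04,0,0,0.611],[-0.728,-0.5,-0.04,0,0,0.611],[-0.728,-0.5,-0.04,0,0,0.611],[-0.728,-0.5,-0.04,0,0,0.611],[-0.728,-0.5,-0.04,0,0,0.611]],
  ],
  fingers=85,
  squeeze=30,
)

```text
t: 2.1
tcp_pos: [0.4837, 0.2429, 0.2523]
tcp_rot: [0.002, 0.712, 0.702, 0.0]
contact_force: [-0.1, -0.5, 1.2]
gripper_width: 0.0849
grip_force: 0.0
```

```bash
python3 - <<'E'
from h import *
s=bot.get_state(); print(s['t'],s['tcp_pos'],s['q'].round(2),s['tcp_rot'].round(3)); w,x,y,z=s['tcp_rot']; print(R.from_quat([x,y,z,w]).as_matrix().round(3)); p=bot.get_image('wrist'); print(p['mount'],p['K'])
E
```

```text
2.1 [0.48370948 0.24289799 0.25228727] [-0.94  0.2   0.46  1.78 -0.09  1.18 -0.47] [0.002 0.712 0.702 0.   ]
[[ 0.014  1.     0.004]
 [ 1.    -0.014 -0.002]
 [-0.002  0.004 -1.   ]]
[[-2.47739088e-04  9.58044185e-01  2.86620444e-01  7.31928679e-02]
 [ 9.99999856e-01  1.01160214e-04  5.26211932e-04 -8.80124275e-04]
 [ 4.75139696e-04  2.86620533e-01 -9.58044072e-01 -1.41787937e-01]
 [ 0.00000000e+00  0.00000000e+00  0.00000000e+00  1.00000000e+00]] [[283.51398421   0.         321.53010769]
 [  0.         283.51398421 200.13085045]
 [  0.           0.           1.        ]]
```

step_arm(
  motion=[
    [[-0.44,-0.07,0,0,0,0],[-0.44,-0.07,0,0,0,0],[-0.44,-0.07,0,0,0,0],[-0.44,-0.07,0,0,0,0],[-0.44,-0.07,0,0,0,0],[-0.44,-0.07,0,0,0,0],[-0.44,-0.07,0,0,0,0],[-0.44,-0.07,0,0,0,0]],
  ],
)

```text
t: 2.82
tcp_pos: [0.4438, 0.0313, 0.2515]
tcp_rot: [-0.0, 0.708, 0.706, 0.001]
contact_force: [0.3, 1.4, 0.7]
gripper_width: 0.0848
grip_force: 0.0
```

```bash
cat > look.py <<'E'
from seg import *
import sys
s=bot.get_state(); p=bot.get_image('wrist'); save(p,sys.argv[1])
print(s['tcp_pos'].round(4)); m=masks(p); near=dict(jar=(.439,-.208),cap=(.447,-.014),small=(.585,-.345),mid=(.447,-.014),large=(.4408,-.2057))
def show(k,*a): print(k,*a)
for k in sys.argv[2:]:
    q=near[k]
    if k=='jar': show(k,blob(p,m['lid'],q,.029,s))
    elif k=='cap': show(k,blob(p,m['blue'],q,.016,s))
    else: show(k,'flange',blob(p,m['ng'],q,.0015,s),'ring',blob(p,m['bright'],q,.007,s),'dark',blob(p,m['dark'],q,.0015,s))
    P=cloud(p,s); z=P[...,2]
    for a,b in [(.0045,.0085),(.013,.018),(.024,.032)]:
        k2=(np.hypot(P[...,0]-q[0],P[...,1]-q[1])<.06)&(z>a)&(z<b); c=P[k2]
        if len(c)>20: print('  cloud',a,len(c),np.median(c,0).round(4), np.percentile(c,3,0).round(4),np.percentile(c,97,0).round(4))
E
python3 look.py w1.png cap mid
```

```text
[0.4438 0.0313 0.2515]
cap (array([ 0.4459, -0.0095,  0.0143]), 36)
  cloud 0.0045 395 [ 0.4463 -0.0048  0.0062] [ 0.4149 -0.0396  0.0047] [0.4778 0.0242 0.0078]
  cloud 0.013 326 [ 0.4462 -0.0108  0.0156] [ 0.4336 -0.0241  0.0137] [0.4574 0.0009 0.0173]
mid flange (array([ 0.4621, -0.0265,  0.0683]), 93) ring (array([ 0.4616, -0.0339,  0.0602]), 101) dark (array([ 0.4464, -0.007 ,  0.0463]), 114)
  cloud 0.0045 395 [ 0.4463 -0.0048  0.0062] [ 0.4149 -0.0396  0.0047] [0.4778 0.0242 0.0078]
  cloud 0.013 326 [ 0.4462 -0.0108  0.0156] [ 0.4336 -0.0241  0.0137] [0.4574 0.0009 0.0173]
```

View pics/w1.png

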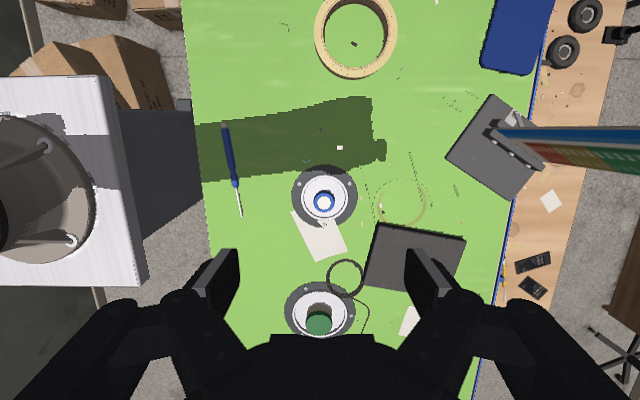

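The view shows the cap at (324,202) in the middle holder's ring, with tape at (356,38), tray at (415,265) and the jar in the large holder at (320,318). Cap and ring positions agree with the top view.

step_arm(
  motion=[
    [[-0.39,0,0,0,0,0],[-0.39,0,0,0,0,0],[-0.39,0,0,0,0,0],[-0.39,0,0,0,0,0],[-0.39,0,0,0,0,0],[-0.39,0,0,0,0,0],[-0.39,0,0,0,0,0]],
  ],
)

```text
t: 3.45
tcp_pos: [0.4442, -0.1642, 0.2512]
tcp_rot: [0.0, 0.708, 0.706, -0.0]
contact_force: [1.0, 0.1, -1.2]
gripper_width: 0.085
grip_force: 0.0
```

```bash
python3 look.py w2.png jar large mid small
```

```text
[ 0.4442 -0.1642  0.2512]
jar (array([ 0.4376, -0.2052,  0.0197]), 61)
  cloud 0.0045 588 [ 0.4451 -0.1921  0.0061] [ 0.3964 -0.248   0.0048] [ 0.4819 -0.1608  0.0077]
  cloud 0.024 711 [ 0.437  -0.2059  0.0286] [ 0.4195 -0.2242  0.0267] [ 0.4553 -0.1886  0.03  ]
large flange None ring (array([ 0.4384, -0.2053,  0.0442]), 107) dark None
  cloud 0.0045 597 [ 0.4465 -0.1916  0.0061] [ 0.3964 -0.248   0.0048] [ 0.4821 -0.1591  0.0077]
  cloud 0.024 711 [ 0.437  -0.2059  0.0286] [ 0.4195 -0.2242  0.0267] [ 0.4553 -0.1886  0.03  ]
mid flange (array([ 0.4561, -0.0221,  0.0615]), 116) ring (array([ 0.4594, -0.0356,  0.059 ]), 131) dark (array([ 0.4465, -0.0078,  0.0465]), 161)
  cloud 0.0045 536 [ 0.4461 -0.0074  0.006 ] [ 0.4145 -0.0395  0.0047] [0.4787 0.0236 0.0076]
  cloud 0.013 486 [ 0.4454 -0.0116  0.0154] [ 0.4333 -0.0236  0.0136] [0.4586 0.0006 0.0172]
small flange None ring (array([ 0.5887, -0.4072,  0.0127]), 18) dark None
  cloud 0.0045 55 [ 0.556  -0.3112  0.0055] [ 0.5523 -0.3241  0.0046] [ 0.5611 -0.3008  0.0071]
  cloud 0.013 21 [ 0.5625 -0.3333  0.0153] [ 0.561  -0.3509  0.0131] [ 0.5663 -0.3258  0.0174]
  cloud 0.024 36 [ 0.5616 -0.3386  0.0281] [ 0.5606 -0.3521  0.0245] [ 0.5647 -0.3292  0.0316]
```

View pics/w2.png

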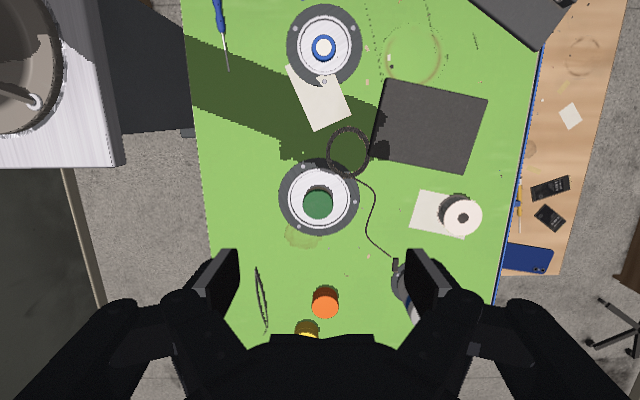

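The view shows the jar at (318,204) inside the large ring (318,197), the spool at (460,215) and the bottle partly hidden at (410,290). Jar and ring fits agree with the top view, so I go down for the jar.

step_arm(
  motion=[
    [[-0.082,-0.013,0.06,0,0,0],[-0.082,-0.013,0.14,0,0,0],[-0.082,-0.013,0.22,0,0,0],[-0.082,-0.013,0.3,0,0,0],[-0.082,-0.013,0.36,0,0,0],[-0.082,-0.013,0.42,0,0,0],[-0.082,-0.013,0.45,0,0,0],[-0.082,-0.013,0.47,0,0,0],[-0.082,-0.013,0.484,0,0,0],[-0.082,-0.013,0.484,0,0,0],[-0.082,-0.013,0.484,0,0,0]],
  ],
)

```text
t: 4.42
tcp_pos: [0.4377, -0.2051, 0.0097]
tcp_rot: [0.0, 0.708, 0.707, 0.001]
contact_force: [0.2, -0.8, 0.4]
gripper_width: 0.0852
grip_force: 0.0
```

step_arm(
  motion=[
    [[0,0,0,0,0,0],[0,0,0,0,0,0],[0,0,0,0,0,0],[0,0,0,0,0,0],[0,0,0,0,0,0],[0,0,0,0,0,0],[0,0,0,0,0,0],[0,0,0,0,0,0],[0,0,0,0,0,0]],
  ],
  fingers=30,
  squeeze=25,
)

```text
t: 5.17
tcp_pos: [0.4375, -0.2058, 0.0101]
tcp_rot: [0.0, 0.708, 0.706, 0.001]
contact_force: [-0.7, 0.3, 6.6]
gripper_width: 0.0386
grip_force: 24.8
```

step_arm(
  motion=[
    [[0,0,-0.04,0,0,0],[0,0,-0.1,0,0,0],[0,0,-0.16,0,0,0],[0.05,0.07,-0.17,0,0,0],[0.09,0.14,-0.17,0,0,0],[0.13,0.2,-0.17,0,0,0],[0.15,0.245,-0.17,0,0,0],[0.16,0.265,-0.16,0,0,0],[0.16,0.265,-0.12,0,0,0],[0.16,0.265,-0.08,0,0,0],[0.16,0.265,-0.05,0,0,0],[0.16,0.265,-0.04,0,0,0],[0.16,0.265,-0.036,0,0,0],[0.16,0.265,-0.034,0,0,0],[0.16,0.265,-0.034,0,0,0]],
  ],
)

```text
t: 6.42
tcp_pos: [0.5697, -0.1267, 0.0269]
tcp_rot: [0.001, 0.708, 0.706, 0.0]
contact_force: [-0.6, -0.1, -0.2]
gripper_width: 0.0386
grip_force: 25.9
```

step_arm(
  motion=[
    [[0,0,0.002,0,0,0],[0,0,0.004,0,0,0],[0,0,0.004,0,0,0]],
  ],
)

```text
t: 6.67
tcp_pos: [0.5703, -0.1265, 0.0262]
tcp_rot: [0.0, 0.708, 0.706, 0.001]
contact_force: [-2.0, 0.6, 8.3]
gripper_width: 0.0388
grip_force: 26.5
```

step_arm(
  motion=[
    [[0,0,0,0,0,0],[0,0,0,0,0,0],[0,0,0,0,0,0],[0,0,0,0,0,0],[0,0,0,0,0,0],[0,0,-0.05,0,0,0],[0,0,-0.12,0,0,0],[0,0,-0.2,0,0,0],[0,0,-0.28,0,0,0],[-0.08,0,-0.36,0,0,0],[-0.16,0,-0.44,0,0,0],[-0.24,0,-0.44,0,0,0],[-0.3,0,-0.44,0,0,0],[-0.32,0,-0.44,0,0,0],[-0.32,0,-0.44,0,0,0]],
  ],
  fingers=85,
)

```text
t: 7.92
tcp_pos: [0.5667, -0.2936, 0.2457]
tcp_rot: [0.002, 0.711, 0.703, -0.002]
contact_force: [-0.5, 0.6, -0.1]
gripper_width: 0.085
grip_force: 0.0
```

```bash
cat > look3.py <<'E'
from seg import *
import sys
s=bot.get_state(); p=bot.get_image('wrist'); save(p,sys.argv[1]); print(s['tcp_pos'].round(4))
P=cloud(p,s); z=P[...,2]
m=masks(p); print('jar tray',blob(p,m['lid'],(.57,-.126),.045,s))
# bottle: body slices
near=np.hypot(P[...,0]-.587,P[...,1]+.345)<.06
for a,b in [(.0,.004),(.005,.009),(.02,.045),(.045,.07),(.08,.1),(.1,.13)]:
    c=P[near&(z>a)&(z<b)]
    if len(c)>20: print(a,len(c),rob(c),np.percentile(c,2,0).round(4),np.percentile(c,98,0).round(4))
E
python3 look3.py w3.png
```

```text
[ 0.5667 -0.2936  0.2457]
jar tray (array([ 0.5692, -0.1285,  0.0202]), 91)
0.0 951 (array([ 0.5923, -0.3459,  0.0379]), 357) [ 0.5334 -0.3787  0.    ] [ 0.6401 -0.2916  0.0027]
0.005 73 (array([ 0.559 , -0.3116,  0.0076]), 26) [ 0.5523 -0.3226  0.0051] [ 0.5596 -0.3014  0.0074]
0.02 213 (array([ 0.5912, -0.3451,  0.0308]), 211) [ 0.5607 -0.3411  0.021 ] [ 0.6142 -0.3142  0.044 ]
0.045 279 (array([ 0.5917, -0.3455,  0.031 ]), 260) [ 0.5608 -0.3419  0.046 ] [ 0.6151 -0.3142  0.0698]
0.08 1151 (array([ 0.5916, -0.3431,  0.0235]), 433) [ 0.5657 -0.3613  0.0804] [ 0.6179 -0.3187  0.0933]
0.1 764 (array([ 0.5925, -0.3448,  0.0129]), 286) [ 0.579  -0.3591  0.1024] [ 0.6065 -0.3313  0.1227]
```

View pics/w3.png

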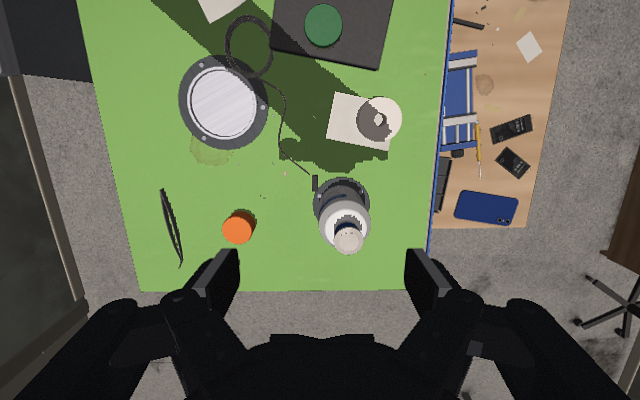

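The view shows the jar upright on the tray at (323,25), the large ring empty at (224,101), and the bottle on the small holder at (345,215), with the spool beside it at (378,118). Bottle radius and height match the text. I go above the bottle first.

step_arm(
  motion=[
    [[-0.05,0.025,0,0,0,0],[-0.104,0.049,0,0,0,0],[-0.104,0.049,0.03,0,0,0],[-0.104,0.049,0.06,0,0,0],[-0.104,0.049,0.1,0,0,0],[-0.104,0.049,0.14,0,0,0],[-0.104,0.049,0.14,0,0,0],[-0.104,0.049,0.14,0,0,0],[-0.104,0.049,0.14,0,0,0]],
  ],
)

```text
t: 8.72
tcp_pos: [0.5942, -0.3376, 0.1752]
tcp_rot: [0.0, 0.708, 0.707, 0.0]
contact_force: [0.3, -0.8, 0.6]
gripper_width: 0.0853
grip_force: 0.0
```

step_arm(
  motion=[
    [[-0.016,-0.006,0,0,0,0],[-0.016,-0.006,0.02,0,0,0],[-0.016,-0.006,0.07,0,0,0],[-0.016,-0.006,0.12,0,0,0],[-0.016,-0.006,0.17,0,0,0],[-0.016,-0.006,0.21,0,0,0],[-0.016,-0.006,0.23,0,0,0],[-0.016,-0.006,0.238,0,0,0],[-0.016,-0.006,0.238,0,0,0],[-0.016,-0.006,0.238,0,0,0]],
  ],
)

```text
t: 9.55
tcp_pos: [0.5909, -0.3471, 0.0565]
tcp_rot: [0.001, 0.708, 0.706, 0.0]
contact_force: [0.8, -0.2, 0.8]
gripper_width: 0.0849
grip_force: 0.0
```

step_arm(
  motion=[
    [[0,0,0,0,0,0],[0,0,0,0,0,0],[0,0,0,0,0,0],[0,0,0,0,0,0],[0,0,0,0,0,0],[0,0,0,0,0,0],[0,0,0,0,0,0]],
  ],
  fingers=50,
  squeeze=30,
)

```text
t: 10.13
tcp_pos: [0.5914, -0.3468, 0.0571]
tcp_rot: [0.001, 0.708, 0.706, 0.001]
contact_force: [0.3, 0.7, 6.0]
gripper_width: 0.0601
grip_force: 32.0
```

step_arm(
  motion=[
    [[0,0,-0.02,0,0,0],[0,0,-0.06,0,0,0],[0,0,-0.1,0,0,0],[0.03,-0.03,-0.11,0,0,0],[0.07,-0.08,-0.11,0,0,0],[0.12,-0.13,-0.11,0,0,0],[0.165,-0.18,-0.11,0,0,0],[0.21,-0.23,-0.11,0,0,0],[0.25,-0.27,-0.11,0,0,0],[0.27,-0.295,-0.11,0,0,0],[0.279,-0.305,-0.1,0,0,0],[0.279,-0.305,-0.08,0,0,0],[0.279,-0.305,-0.06,0,0,0],[0.279,-0.305,-0.04,0,0,0],[0.279,-0.305,-0.03,0,0,0],[0.279,-0.305,-0.03,0,0,0],[0.279,-0.305,-0.03,0,0,0]],
  ],
)

```text
t: 11.55
tcp_pos: [0.4382, -0.207, 0.0697]
tcp_rot: [-0.0, 0.708, 0.706, -0.001]
contact_force: [-0.4, 0.1, -2.7]
gripper_width: 0.0598
grip_force: 33.3
```

step_arm(
  motion=[
    [[0,0,0.012,0,0,0],[0,0,0.022,0,0,0],[0,0,0.029,0,0,0],[0,0,0.033,0,0,0],[0,0,0.035,0,0,0],[0,0,0.036,0,0,0],[0,0,0.036,0,0,0]],
  ],
)

```text
t: 12.13
tcp_pos: [0.4382, -0.2062, 0.0523]
tcp_rot: [-0.0, 0.708, 0.706, 0.0]
contact_force: [0.6, -0.2, -2.5]
gripper_width: 0.0598
grip_force: 33.3
```

step_arm(
  motion=[
    [[0,0,0.001,0,0,0],[0,0,0.002,0,0,0],[0,0,0.002,0,0,0]],
  ],
)

```text
t: 12.38
tcp_pos: [0.4385, -0.2064, 0.0521]
tcp_rot: [-0.0, 0.708, 0.706, 0.0]
contact_force: [-2.5, 0.7, 5.5]
gripper_width: 0.0604
grip_force: 33.9
```

step_arm(
  motion=[
    [[0,0,0,0,0,0],[0,0,0,0,0,0],[0,0,0,0,0,0],[0,0,0,0,0,0],[0,0,0,0,0,0],[0,0,-0.02,0,0,0],[0,0,-0.08,0,0,0],[0,0,-0.16,0,0,0],[0,0,-0.24,0,0,0],[0,0,-0.32,0,0,0],[-0.06,0.06,-0.38,0,0,0],[-0.12,0.12,-0.4,0,0,0],[-0.128,0.124,-0.4,0,0,0],[-0.128,0.124,-0.4,0,0,0]],
  ],
  fingers=85,
)

```text
t: 13.55
tcp_pos: [0.5024, -0.2736, 0.2537]
tcp_rot: [0.003, 0.709, 0.705, -0.0]
contact_force: [0.1, -0.1, -0.5]
gripper_width: 0.0849
grip_force: 0.0
```

```bash
cat > look4.py <<'E'
from seg import *
import sys
s=bot.get_state(); p=bot.get_image('wrist'); save(p,sys.argv[1]); print(s['tcp_pos'].round(4))
P=cloud(p,s); z=P[...,2]; m=masks(p)
print('jar tray',blob(p,m['lid'],(.57,-.126),.045,s))
print('small ring',blob(p,m['bright'],(.592,-.346),.007,s,.03),'flange',blob(p,m['ng'],(.592,-.346),.0015,s,.03))
print('large ring',blob(p,m['bright'],(.4385,-.2055),.007,s,.05))
near=np.hypot(P[...,0]-.439,P[...,1]+.206)<.05
for a,b in [(.02,.045),(.045,.07),(.1,.13)]:
    c=P[near&(z>a)&(z<b)]
    if len(c)>20: print('bottle',a,len(c),rob(c),c[:,2].max().round(4))
c=P[(np.hypot(P[...,0]-.592,P[...,1]+.346)<.035)&(z>.0045)&(z<.01)]; print('small cloud',len(c),rob(c))
E
python3 look4.py w4.png
```

```text
[ 0.5024 -0.2736  0.2537]
jar tray (array([ 0.5682, -0.1284,  0.0203]), 83)
small ring (array([ 0.5925, -0.3443,  0.026 ]), 71) flange (array([ 0.5925, -0.3443,  0.0403]), 81)
large ring (array([ 0.4273, -0.2085,  0.0363]), 64)
bottle 0.02 52 (array([ 0.4382, -0.2048,  0.0314]), 52) 0.0444
bottle 0.045 70 (array([ 0.4387, -0.205 ,  0.0312]), 69) 0.07
bottle 0.1 867 (array([ 0.4401, -0.2051,  0.0131]), 326) 0.1187
small cloud 277 (array([ 0.5924, -0.3447,  0.025 ]), 103)
```

View pics/w4.png

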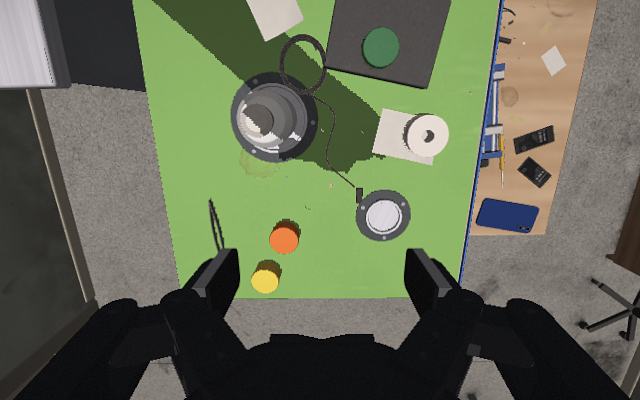

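The bottle stands in the large ring at (265,118), upright, with its top at 118 mm so it is seated. The small holder is empty at (383,215), and the jar is on the tray at (381,47). Next is the cap.

step_arm(
  motion=[
    [[0.08,-0.02,0,0,0,0],[0.16,-0.04,0,0,0,0],[0.24,-0.06,0,0,0,0],[0.32,-0.08,0,0,0,0],[0.4,-0.1,0,0,0,0],[0.48,-0.11,0.02,0,0,0],[0.52,-0.113,0.08,0,0,0],[0.526,-0.113,0.16,0,0,0],[0.526,-0.113,0.24,0,0,0],[0.526,-0.113,0.3,0,0,0],[0.526,-0.113,0.3,0,0,0],[0.526,-0.113,0.3,0,0,0],[0.526,-0.113,0.3,0,0,0]],
  ],
)

```text
t: 14.68
tcp_pos: [0.4448, -0.0073, 0.1027]
tcp_rot: [0.0, 0.708, 0.706, 0.001]
contact_force: [0.3, 0.4, -0.1]
gripper_width: 0.0851
grip_force: 0.0
```

```bash
python3 look.py w5.png cap mid
```

```text
[ 0.4448 -0.0073  0.1027]
cap (array([ 0.4457, -0.0092,  0.0145]), 76)
  cloud 0.0045 1015 [ 0.447  -0.004   0.0061] [ 0.4146 -0.0393  0.0048] [0.4783 0.0242 0.0075]
  cloud 0.013 860 [ 0.446  -0.0107  0.0155] [ 0.4332 -0.0235  0.0138] [0.458  0.0014 0.017 ]
mid flange (array([ 0.4401, -0.0212,  0.2788]), 1123) ring (array([ 0.4431, -0.0563,  0.0451]), 149) dark (array([ 0.4375, -0.006 ,  0.0391]), 271)
  cloud 0.0045 1015 [ 0.447  -0.004   0.0061] [ 0.4146 -0.0393  0.0048] [0.4783 0.0242 0.0075]
  cloud 0.013 860 [ 0.446  -0.0107  0.0155] [ 0.4332 -0.0235  0.0138] [0.458  0.0014 0.017 ]
```

View pics/w5.png

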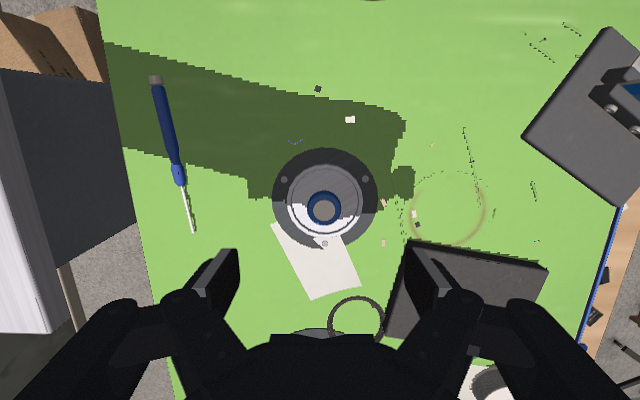

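The cap is at (324,208) in the middle ring, and the tray corner at (405,240) is close to the right finger. I narrow the fingers to 60 mm for the descent.

step_arm(
  motion=[
    [[-0.006,0.002,0.0,0,0,0],[-0.006,0.002,0.0,0,0,0],[-0.006,0.002,0.05,0,0,0],[-0.006,0.002,0.1,0,0,0],[-0.006,0.002,0.14,0,0,0],[-0.006,0.002,0.165,0,0,0],[-0.006,0.002,0.18,0,0,0],[-0.006,0.002,0.188,0,0,0],[-0.006,0.002,0.19,0,0,0],[-0.006,0.002,0.19,0,0,0],[-0.006,0.002,0.19,0,0,0]],
  ],
  fingers=60,
)

```text
t: 15.65
tcp_pos: [0.4461, -0.0102, 0.0071]
tcp_rot: [0.0, 0.708, 0.706, 0.001]
contact_force: [-0.2, -0.4, 0.3]
gripper_width: 0.0601
grip_force: 0.0
```

step_arm(
  motion=[
    [[0,0,-0.001,0,0,0],[0,0,-0.001,0,0,0],[0,0,-0.001,0,0,0],[0,0,-0.001,0,0,0],[0,0,-0.001,0,0,0],[0,0,-0.001,0,0,0],[0,0,-0.001,0,0,0],[0,0,-0.001,0,0,0]],
  ],
  fingers=22,
  squeeze=20,
)

```text
t: 16.32
tcp_pos: [0.4458, -0.0101, 0.0074]
tcp_rot: [0.0, 0.708, 0.706, 0.001]
contact_force: [-0.6, 0.6, 4.7]
gripper_width: 0.0276
grip_force: 19.4
```

step_arm(
  motion=[
    [[0,0,-0.03,0,0,0],[0,0,-0.09,0,0,0],[0,0,-0.16,0,0,0],[0,0.04,-0.23,0,0,0],[-0.03,0.1,-0.28,0,0,0],[-0.08,0.15,-0.3,0,0,0],[-0.14,0.2,-0.3,0,0,0],[-0.21,0.23,-0.3,0,0,0],[-0.29,0.25,-0.3,0,0,0],[-0.37,0.26,-0.3,0,0,0],[-0.45,0.27,-0.3,0,0,0],[-0.53,0.28,-0.3,0,0,0],[-0.6,0.29,-0.3,0,0,0],[-0.65,0.293,-0.26,0,0,0],[-0.668,0.293,-0.2,0,0,0],[-0.668,0.293,-0.16,0,0,0],[-0.668,0.293,-0.16,0,0,0],[-0.668,0.293,-0.16,0,0,0]],
  ],
)

```text
t: 17.82
tcp_pos: [0.5902, -0.3438, 0.0856]
tcp_rot: [-0.001, 0.708, 0.706, -0.0]
contact_force: [0.1, -0.3, -0.2]
gripper_width: 0.0275
grip_force: 20.0
```

```bash
python3 - <<'E'
from seg import *
s=bot.get_state(); p=bot.get_image('wrist'); save(p,'w6.png'); m=masks(p); t=s['tcp_pos']; print(t.round(4),s['gripper_width'])
print(blob(p,m['blue'],t[:2],t[2]+.0085,s,.03), blob(p,m['ng'],(.5925,-.3445),.0015,s,.03))
P=cloud(p,s); z=P[...,2]; n=np.hypot(P[...,0]-.5925,P[...,1]+.3445)<.036
c=P[n&(z>.0045)&(z<.01)]; print('ring',len(c),rob(c))
c=P[(np.hypot(P[...,0]-t[0],P[...,1]-t[1])<.015)&(z>t[2])&(z<t[2]+.016)]; print('cap top',len(c),np.median(c,0).round(4),np.percentile(c,3,0).round(4),np.percentile(c,97,0).round(4))
E
```

```text
[ 0.5902 -0.3438  0.0856] 0.027469404228139423
(array([ 0.5892, -0.3415,  0.0156]), 84) None
ring 715 (array([ 0.5928, -0.344 ,  0.0246]), 268)
cap top 2286 [ 0.5895 -0.3422  0.0934] [ 0.5768 -0.3561  0.0875] [ 0.6027 -0.3311  0.095 ]
```

View pics/w6.png

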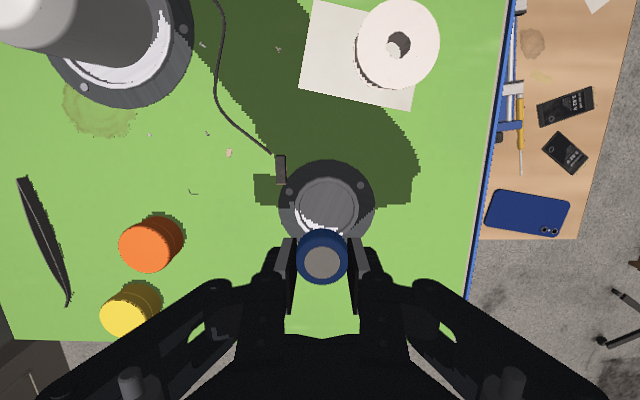

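The cap is held level at (323,258), above the small ring at (327,205).

step_arm(
  motion=[
    [[-0.003,0.006,0.02,0,0,0],[-0.003,0.006,0.06,0,0,0],[-0.003,0.006,0.09,0,0,0],[-0.003,0.006,0.12,0,0,0],[-0.003,0.006,0.138,0,0,0],[-0.003,0.006,0.148,0,0,0],[-0.003,0.006,0.153,0,0,0],[-0.003,0.006,0.155,0,0,0],[-0.003,0.006,0.155,0,0,0]],
  ],
)

```text
t: 18.62
tcp_pos: [0.5941, -0.3465, 0.0097]
tcp_rot: [0.0, 0.708, 0.706, 0.0]
contact_force: [0.1, -0.2, -0.0]
gripper_width: 0.0277
grip_force: 20.0
```

step_arm(
  motion=[
    [[0.002,-0.002,0.002,0,0,0],[0.002,-0.002,0.004,0,0,0],[0.002,-0.002,0.005,0,0,0],[0.002,-0.002,0.005,0,0,0]],
  ],
)

```text
t: 18.95
tcp_pos: [0.5931, -0.3453, 0.0075]
tcp_rot: [0.0, 0.708, 0.706, 0.0]
contact_force: [-1.2, 0.4, 3.8]
gripper_width: 0.0273
grip_force: 20.3
```

step_arm(
  motion=[
    [[0,0,0,0,0,0],[0,0,0,0,0,0],[0,0,0,0,0,0],[0,0,0,0,0,0],[0,0,0,0,0,0],[0,0,-0.04,0,0,0],[0,0,-0.1,0,0,0],[0,0,-0.18,0,0,0],[0.05,0,-0.26,0,0,0],[0.12,-0.02,-0.32,0,0,0],[0.2,-0.03,-0.36,0,0,0],[0.28,-0.04,-0.36,0,0,0],[0.36,-0.048,-0.36,0,0,0],[0.42,-0.048,-0.36,0,0,0],[0.434,-0.048,-0.36,0,0,0],[0.434,-0.048,-0.36,0,0,0]],
  ],
  fingers=70,
)

```text
t: 20.28
tcp_pos: [0.5701, -0.1232, 0.1865]
tcp_rot: [-0.001, 0.705, 0.709, 0.001]
contact_force: [-0.4, -0.4, 0.2]
gripper_width: 0.0705
grip_force: 0.0
```

```bash
python3 - <<'E'
from seg import *
s=bot.get_state(); p=bot.get_image('wrist'); save(p,'w7.png'); m=masks(p); t=s['tcp_pos']; print(t.round(4),s['gripper_width'])
print('jar',blob(p,m['lid'],(.569,-.128),.045,s)); P=cloud(p,s); z=P[...,2]
c=P[(np.hypot(P[...,0]-.569,P[...,1]+.128)<.03)&(z>.038)&(z<.05)]; print('jar top',len(c),np.median(c,0).round(4))
p=bot.get_image('top'); m=masks(p); print('cap',blob(p,m['blue'],(.5925,-.3445),.016,None,.03))
P=cloud(p);z=P[...,2]; c=P[(np.hypot(P[...,0]-.5925,P[...,1]+.3445)<.035)&(z>.011)&(z<.03)]; print('cap top',len(c),np.median(c,0).round(4))
save(p,'t7.png')
i=cv2.imread('pics/t7.png')[120:290,230:470]; cv2.imwrite('pics/t7c.png',cv2.resize(i,None,fx=3.3,fy=3.3,interpolation=cv2.INTER_CUBIC))
E
```

```text
[ 0.5701 -0.1232  0.1865] 0.07048395537154274
jar (array([ 0.5692, -0.1264,  0.02  ]), 87)
jar top 1219 [ 0.5694 -0.1267  0.0446]
cap (array([ 0.5939, -0.3463,  0.0119]), 21)
cap top 100 [ 0.5923 -0.3463  0.0158]
```

View pics/t7c.png

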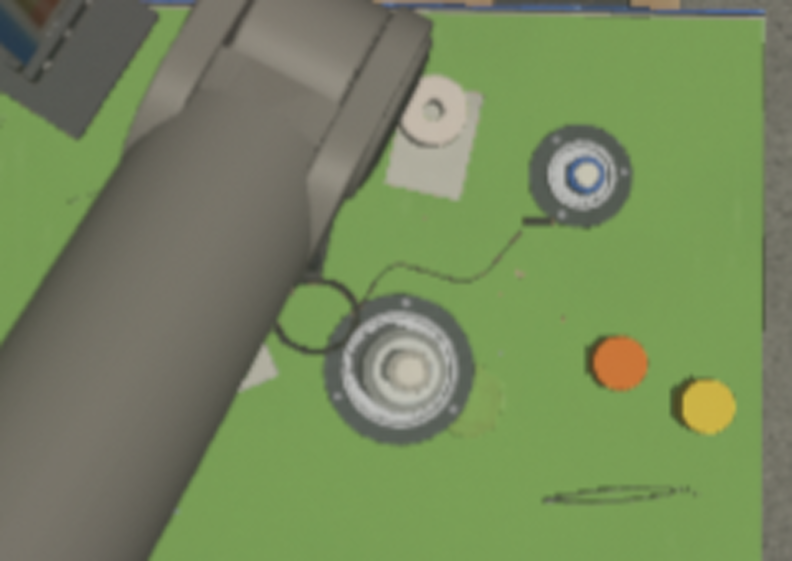

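The cap sits in the small ring at (585,175), the bottle in the large ring at (405,370), and the spool has not moved. Now the jar.

step_arm(
  motion=[
    [[0,0,0.06,0,0,0],[0,0,0.12,0,0,0],[0,0,0.18,0,0,0],[0,0,0.21,0,0,0],[0,0,0.21,0,0,0],[0,0,0.21,0,0,0]],
  ],
)

```text
t: 20.88
tcp_pos: [0.5688, -0.1309, 0.0815]
tcp_rot: [0.0, 0.709, 0.705, -0.001]
contact_force: [-0.6, -0.3, 0.1]
gripper_width: 0.0697
grip_force: 0.0
```

step_arm(
  motion=[
    [[0.008,0.001,0.02,0,0,0],[0.008,0.001,0.05,0,0,0],[0.008,0.001,0.08,0,0,0],[0.008,0.001,0.1,0,0,0],[0.008,0.001,0.108,0,0,0],[0.008,0.001,0.111,0,0,0],[0.008,0.001,0.111,0,0,0],[0.008,0.001,0.111,0,0,0]],
  ],
)

```text
t: 21.55
tcp_pos: [0.5707, -0.1245, 0.0271]
tcp_rot: [0.001, 0.708, 0.706, 0.0]
contact_force: [-0.9, -0.2, 0.7]
gripper_width: 0.0701
grip_force: 0.0
```

step_arm(
  motion=[
    [[0,0,0,0,0,0],[0,0,0,0,0,0],[0,0,0,0,0,0],[0,0,0,0,0,0],[0,0,0,0,0,0],[0,0,0,0,0,0],[0,0,0,0,0,0],[0,0,0,0,0,0]],
  ],
  fingers=30,
  squeeze=25,
)

```text
t: 22.22
tcp_pos: [0.5706, -0.1242, 0.027]
tcp_rot: [0.0, 0.708, 0.706, 0.001]
contact_force: [0.5, 1.1, 6.6]
gripper_width: 0.0387
grip_force: 25.3
```

step_arm(
  motion=[
    [[0,0,-0.03,0,0,0],[0,0,-0.09,0,0,0],[0.02,-0.02,-0.12,0,0,0],[0.06,-0.06,-0.12,0,0,0],[0.11,-0.115,-0.12,0,0,0],[0.16,-0.17,-0.12,0,0,0],[0.21,-0.22,-0.12,0,0,0],[0.234,-0.245,-0.1,0,0,0],[0.238,-0.248,-0.06,0,0,0],[0.238,-0.248,-0.02,0,0,0],[0.238,-0.248,0.0,0,0,0],[0.238,-0.248,0.01,0,0,0],[0.238,-0.248,0.01,0,0,0],[0.238,-0.248,0.01,0,0,0]],
  ],
)

```text
t: 23.38
tcp_pos: [0.4468, -0.0054, 0.0216]
tcp_rot: [0.0, 0.709, 0.706, 0.0]
contact_force: [-1.2, -0.2, -0.8]
gripper_width: 0.039
grip_force: 25.7
```

step_arm(
  motion=[
    [[0,0,0.008,0,0,0],[0,0,0.014,0,0,0],[0,0,0.018,0,0,0],[0,0,0.021,0,0,0],[0,0,0.023,0,0,0],[0,0,0.023,0,0,0]],
  ],
)

```text
t: 23.88
tcp_pos: [0.4465, -0.0047, 0.0109]
tcp_rot: [-0.001, 0.708, 0.706, 0.001]
contact_force: [-4.4, 0.4, 14.9]
gripper_width: 0.039
grip_force: 26.8
```

Seated with 15 N of contact. I release and back off upward and to the robot's left.

step_arm(
  motion=[
    [[0,0,-0.002,0,0,0],[0,0,-0.002,0,0,0],[0,0,-0.002,0,0,0],[0,0,-0.002,0,0,0],[0,0,-0.002,0,0,0],[0,0,-0.04,0,0,0],[0,0,-0.1,0,0,0],[0,0,-0.18,0,0,0],[0,0,-0.26,0,0,0],[0,0,-0.34,0,0,0],[0.06,0,-0.42,0,0,0],[0.12,0,-0.46,0,0,0],[0.14,0,-0.46,0,0,0],[0.14,0,-0.46,0,0,0],[0.14,0,-0.46,0,0,0]],
  ],
  fingers=75,
)

```text
t: 25.13
tcp_pos: [0.4459, 0.0655, 0.2392]
tcp_rot: [-0.0, 0.707, 0.707, -0.001]
contact_force: [-0.7, 0.0, -0.0]
gripper_width: 0.0749
grip_force: 0.0
```

```bash
python3 - <<'E'
from seg import *
s=bot.get_state(); p=bot.get_image('wrist'); save(p,'w8.png'); m=masks(p); print(s['tcp_pos'].round(4))
print('jar',blob(p,m['lid'],(.446,-.0075),.029,s)); P=cloud(p,s); z=P[...,2]
c=P[(np.hypot(P[...,0]-.446,P[...,1]+.0075)<.019)&(z>.02)&(z<.04)]; print('jar top',len(c),np.median(c,0).round(4),np.percentile(c[:,2],[5,95]).round(4))
c=P[(np.hypot(P[...,0]-.446,P[...,1]+.0075)<.036)&(z>.0045)&(z<.009)]; print('ring',len(c),rob(c))
p=bot.get_image('scene'); save(p,'s8.png'); P=cloud(p); z=P[...,2]
for k,q,r in [('cap',(.5925,-.3445),.014),('bottle',(.4385,-.205),.03)]:
    c=P[(np.hypot(P[...,0]-q[0],P[...,1]-q[1])<r)&(z>.011)]; print(k,len(c),np.median(c,0).round(4),c[:,2].max().round(4))
i=cv2.imread('pics/s8.png')[100:390,200:480]; cv2.imwrite('pics/s8c.png',cv2.resize(i,None,fx=2,fy=2))
E
```

```text
[0.4459 0.0655 0.2392]
jar (array([ 0.4456, -0.0059,  0.0201]), 48)
jar top 597 [ 0.4466 -0.0071  0.0287] [0.0274 0.03  ]
ring 384 (array([ 0.4464, -0.0081,  0.0317]), 143)
cap 117 [ 0.5914 -0.3461  0.0172] 0.0213
bottle 843 [ 0.4303 -0.2173  0.084 ] 0.1205
```

View pics/s8c.png

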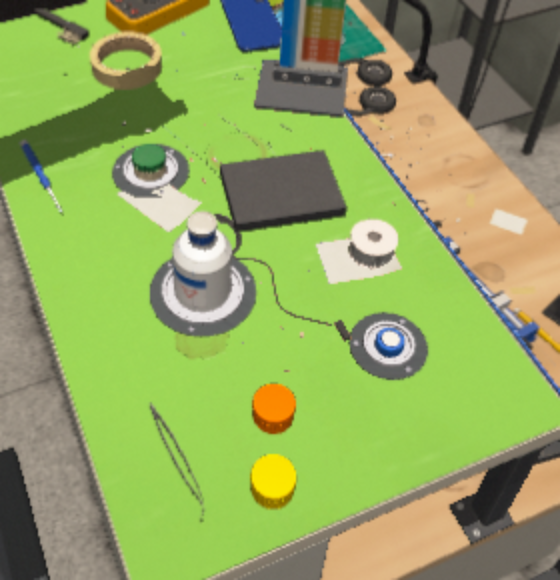

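View pics/w8.png

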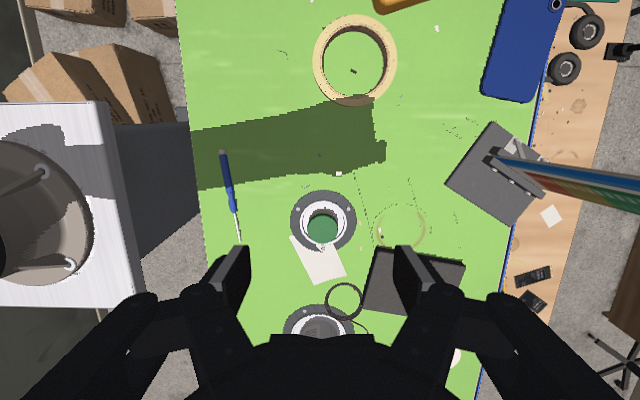

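The scene crop shows the jar in the middle ring (150,162), the bottle in the large one (203,265) and the cap in the small one (389,342). All three stand upright at seated heights. The wrist view confirms the jar inside its ring (322,228), and the spool and tape are in place.

```bash
python3 -c "
from station import bot
print(bot.job_done())"
```

```text
the job is handed in; nothing more can be done
None
```

The job is handed in at about 25 s: the cap is in the smallest holder, the jar in the middle one and the bottle in the largest; the last camera check showed all three upright and seated, with spool and tape untouched, though no verdict came back.

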